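# Sort the patch dispensers by heft

## Robot

A 6-joint arm with a two-finger parallel gripper is mounted at the origin on the work surface. World frame = base frame: x ahead of the robot, y to its left, z up, the work surface at z = 0. Lengths are in m, angles in rad, forces in N, time in s.
With the tool pointing down it reaches from about 0.35 to 0.975 m from the base axis. Payload 4.9 kg.
Tool frame: the origin (TCP) lies on the centre line of the jaws, within the pads' length; the fingertips stand 25 mm ahead of it and the grasp point (between the pads) lies 6 mm ahead of it; z points along the fingers, y is the line along which they close (so a half turn about z gives the same grasp; the last joint's range is limited). The gripper opens to 85 mm and grips with 20 to 120 N. Pads are 22 mm wide; open, the fingers measure 114 mm over their backs; the gripper's body (76 mm by 85 mm) begins 54 mm behind the grasp point. The pads swing forward as they close: fully open they stand 13 mm farther back than shut.
Start: joints at [-1.282, 0.053, 1.613, -0, 1.476, -0.119], TCP at [0.248, -0.574, 0.256] pointing down, gripper open.
Joint ranges: [-3.01, 3.01], [-1.01, 2.22], [0.06, 2.58], [-1.02, 4.17], [0.09, 2.62], [-3.14, 3.14]. Speed limits (rad/s): [2.57, 2.57, 3.14, 3.14, 3.14, 3.14].

## Interface

Orientations are given as a unit quaternion [w, x, y, z].
In Python, from plant import state, grab_frame, get_calibration, job gives the robot as it stands. The module is installed in compiled form; this text tells all that it offers.
- The arm moves only by the tool move_arm, never from a script. Its argument "targets" is a list that holds one entry, the list of rows, each a list of 5 numbers: the opening in per cent of the stroke, from 0 (shut) to 100 (fully open), then the shift along the tool's x, y, z as a fraction of full scale, then the turn about the tool's z as a fraction of full scale. A call has 1 to 5 rows; each row shifts and turns the commanded pose from where the row before left it, along the tool's axes as they then stand; what a row does not reach is not made up. Full scale, the value 1, is 0.6 m for a shift and 6 degrees for a turn. A row lasts 1/12 s, in which the tool goes at most 41.7 mm and 7.16 degrees, less where a joint would pass 70% of its speed; a pose out of reach is approached as far as the arm can. A call with a number of a shift or a turn outside -1 to 1 is refused whole. A call with a gripper value outside its range is refused whole. The fingers move at their own pace and stop on an object; the grip force is fixed at half the most. Time passes only in rows, so rows that do not move let the fingers close. It gives the time, the measured TCP pose, the force, the opening and the grip force at its end, in the units of the state.
- state(): the state, without advancing time (a new reading comes with each control period).
- grab_frame(name): name is "scene" or "top" or "wrist"; returns the picture (400x640x3 uint8, red, green, blue); there is no depth.
- get_calibration(name): a dict with "vertical_fov" (degrees; the focal length in pixels is half the picture's height over the tangent of half this angle, whatever the lens; pixels are square), "cx", "cy" (the principal point, pixels), "R" (3x3) and "t" (3): a world point X has camera coordinates R X + t. Camera axes: x right, y down, z forward; pixel columns grow to the right and rows downward; lengths in m; the calibration is good to about 2 mm. A picture is of the moment at which its call begins: read the wrist's pose just before it. get_calibration takes no time and is no camera call; for the wrist camera it gives the pose at the moment of the call.
- job.job_done(): hands the job in; it is judged then, once.
The state is a dict: "time": time; "joint_pos": joint angles; "joint_vel": joint speeds; "joint_efforts": joint torques, N m; "tool_pos": TCP position; "tool_rot": TCP orientation; "contact_force": force on the tool from outside, world axes, zero at the start; "ft_torque": the same for the moment, N m; "gripper_width": opening from 0.0 (shut) to 1.0 (fully open); "grasp_force": force on a finger pad.
Only numpy, scipy, OpenCV 4.12 (cv2) and the standard library are available. Lean on these libraries where they do the work, as an engineer would, in place of code of your own. Each camera call takes 0.05 s, during which the arm holds its last target. There are 200 camera calls.

## Task

Three identical closed black patch dispensers stand on the shelf: one is full, one is part used and one is as good as empty, and only their weight tells which. Stand the full one upright in the free front compartment of the blue call-out tray and the empty one upright in the yellow refill bin, and leave the part-used one standing where it was. Set them down rather than dropping them, and do not shift anything else on the shelf or bench.

Things in the scene. Friction and masses are not known exactly. Their poses are not given: they have to be found in the camera images.
- shelf: fixed white melamine board on galvanised brackets and uprights (which rise 30 mm above the board along its rear edge), 320 mm deep (x) by 1000 mm long (y), 18 mm thick, its top 120 mm above the bench. Origin: on the bench surface under the middle of the board, x away from the robot, y left.
- dispenser_a: closed black square tower, 58 x 58 mm, 135 mm tall, plus a grey round push cap (28 mm across, 8 mm high) on top; a 4 mm thick outlet tongue reaches 10 mm out of the foot at the front (-x), under an orange square. Origin: centre of the square underside, z up. Weight: full about 335 g, part used 210 g, empty 105 g (to 15 g); which is which changes. Patches lie loose inside, 2 mm play. Stiff sides.
- dispenser_b: another, alike in every way to dispenser_a except perhaps in weight; origin: centre of the underside, z up, outlet to -x
- dispenser_c: another, alike in every way to dispenser_a except perhaps in weight; origin: centre of the underside, z up, outlet to -x
- kit_tray: fixed blue open call-out tray, 200 mm (x) by 150 mm (y), walls 45 mm high, walls and floor 4 mm thick; a cross wall 45 mm beyond the centre (+x) parts the free front compartment (inside 139 by 142 mm) from a narrow rear one with gas cartridges and a red spoke key. Origin: centre of the underside. Tray and bin may be at either end of the shelf.
- kit_space (a point): centre of the floor (inner surface) of the tray's free front compartment, with the tray's axes
- refill_bin: fixed yellow open picking bin on the shelf, 150 mm (x) by 140 mm (y), sides and rear 50 mm high, front (-x) wall 26 mm, walls and floor 4 mm (inside 142 by 132 mm), empty. Origin: centre of the underside.
- bin_space (a point): centre of the inner floor of the yellow bin, with the bin's axes
- grater: bystander: flat stainless steel grater lying at the back of the shelf, 205 mm long (its x, handle to -x), 68 mm wide, 9 mm high; origin under its middle
- mug: bystander: white ceramic mug at the back of the shelf, 80 mm across, 92 mm high, handle at its +y; origin: centre of the underside
- cleaner: bystander: white bottle with a red cap at the back of the shelf, 48 mm across, 125 mm high; origin: centre of the underside
- tyre_lever: bystander: green plastic tyre lever lying at the front of the shelf, 120 mm long (its x), 19 mm wide, 9 mm high; origin under its middle
- chalk: bystander: small chalk crayon in a blue sleeve lying at the front of the shelf, 62 x 11 x 11 mm, long along its x; origin under its middle
- tube_box: bystander: small cardboard carton with a red band on the bench, 75 x 85 x 55 mm; origin: centre of the underside
- tape_roll: bystander: blue roll of rim tape lying on the bench, 84 mm across, 22 mm high; origin: centre of the underside
There are look-alikes about, which are no part of the job. What is shaped like the dispenser_c but pink is not meant. What is shaped like the dispenser_b but pink is not meant.

How it is judged:
By the outcome, as a careful person would: the job done as asked, in the order asked, and still so for the second after the job is handed in, with the robot touching nothing.
It also fails if it takes over 72 s, if anything falls off the work surface, if the arm or the gripper's body presses on something with over 40 N, if the wrist force passes 120 N, or if a joint passes its speed limit or range.

## Working session

There is one attempt and no reset: what is moved stays moved. The work goes in short steps, Python scripts to look and compute and a tool call to move; the robot and the scene stay as the last step left them, time stands still between calls to the robot, and variables do not carry over. Pictures are saved under pics/ and viewed, at most 10 in all, crops included, and the job is handed in when it is done.

Besides the shell and the picture viewer there is one more tool, called after "Emit:" as a command line: name --argument value ..., lists and objects as JSON in quotes. move_arm: Moves the arm, as the interface text tells. Shift numbers are shares of 0.6 m and turn numbers shares of 6 degrees, none past 1 either way. Its arguments: {"type":"object","properties":{"targets":{"type":"array"}},"required":["targets"]}

```bash
mkdir -p pics && python3 - <<'E'
from plant import state, grab_frame, get_calibration
import cv2
s=state()
for k in ("time","tool_pos","tool_rot","contact_force","gripper_width"): print(k,s[k])
for n in ("scene","top"):
    c=get_calibration(n); print(n,c)
    cv2.imwrite(f"pics/{n}0.png",grab_frame(n)[:,:,::-1])
E
```

```text
time 0.0
tool_pos [ 0.24771699 -0.57319378  0.25504342]
tool_rot [-1.03514549e-03  9.79283211e-01  2.02492754e-01 -7.36832884e-05]
contact_force [ 0.10643719 -0.02288137 -0.28284024]
gripper_width 1.0026502236014012
scene {'vertical_fov': 53.070727003941016, 'cx': 325.7556838007386, 'cy': 198.4983563166918, 'R': array([[ 0.4021778 ,  0.91544224,  0.01478253],
       [ 0.63015457, -0.2650582 , -0.72982831],
       [-0.66419744,  0.30283602, -0.68347064]]), 't': array([-0.10726333, -0.26147902,  1.75437554])}
top {'vertical_fov': 42.04631756151062, 'cx': 319.90289263044497, 'cy': 204.26357046404985, 'R': array([[ 0.00464887, -0.99996084, -0.00752992],
       [-0.98335447, -0.00320366, -0.18166929],
       [ 0.18163805,  0.00824914, -0.98333085]]), 't': array([-0.08004278,  0.49155329,  1.43186761])}
```

View pics/scene0.png

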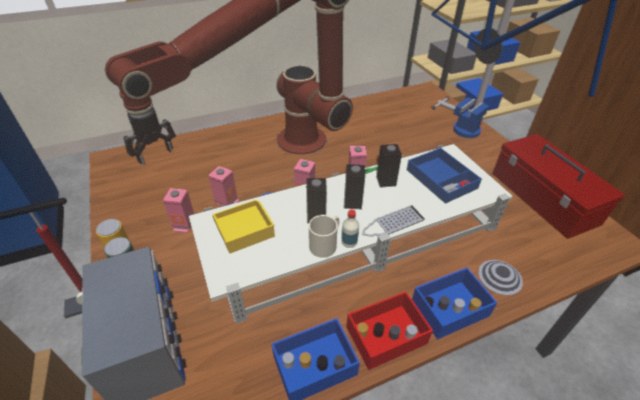

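View pics/top0.png

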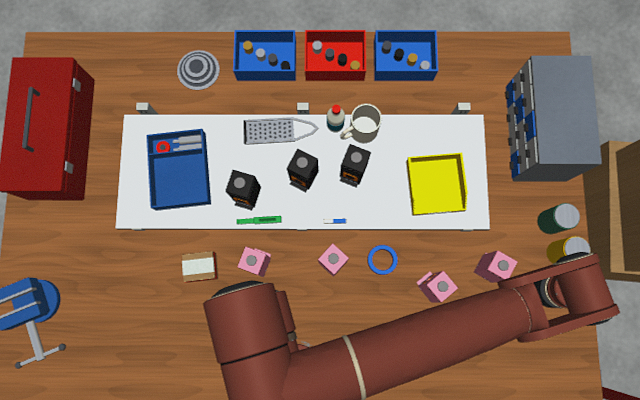

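View crop.

Scene view: black dispensers at scene (317,200), (355,186), (389,165), blue tray (443,174), yellow bin (243,225). In the top view they are at (243,188), (303,168), (354,163), tray (179,168), bin (437,183). The possible confusions are the four pink look-alikes on the bench at top (254,260), (333,259), (438,287), (497,265). They are pink, so I rule them out and choose the three black ones. Next is a close crop.

```bash
cat > h.py <<'E'
import numpy as np, cv2
from plant import state, grab_frame, get_calibration
def ray(c,u,v,H=400):
    f=H/2/np.tan(np.radians(c["vertical_fov"])/2)
    R=np.array(c["R"]);t=np.array(c["t"])
    return -R.T@t, R.T@np.array([(u-c["cx"])/f,(v-c["cy"])/f,1])
def at_z(c,u,v,z):
    o,d=ray(c,u,v); return o+d*(z-o[2])/d[2]
def proj(c,X):
    f=200/np.tan(np.radians(c["vertical_fov"])/2)
    p=np.asarray(X)@np.array(c["R"]).T+c["t"]
    return p[...,:2]/p[...,2:]*f+[c["cx"],c["cy"]]
E
python3 - <<'E'
from h import *
im=cv2.imread("pics/top0.png"); c=get_calibration("top")
crop=cv2.resize(im[140:215,215:385],None,fx=4.7,fy=4.7,interpolation=cv2.INTER_CUBIC)
cv2.imwrite("pics/crop1.png",crop)
hsv=cv2.cvtColor(im,cv2.COLOR_BGR2HSV)
def rects(m,zs,nm,roi):
    mm=np.zeros_like(m); x0,y0,x1,y1=roi; mm[y0:y1,x0:x1]=m[y0:y1,x0:x1]
    n,l,st,ce=cv2.connectedComponentsWithStats(mm)
    for i in range(1,n):
        if st[i,4]<60: continue
        p=np.argwhere(l==i)[:,::-1].astype(float)
        w=np.array([at_z(c,u,v,zs)[:2] for u,v in p])
        r=cv2.minAreaRect((w*1000).astype(np.float32)); print(nm,ce[i].round(1),st[i,4],np.round(r[0],1),np.round(r[1],1),round(r[2],1))
rects(cv2.inRange(hsv,(22,150,90),(35,255,255)),.17,"bin@.17",(395,140,480,225))
rects(cv2.inRange(hsv,(100,120,40),(120,255,255)),.165,"tray@.165",(130,115,225,220))
for nm,(u,v) in dict(A=(243,188),B=(303,156),C=(355,152)).items():
    rects(cv2.inRange(hsv,(0,0,70),(179,60,190)),.263,"cap"+nm,(u-12,v-18,u+12,v+14))
E
```

```text
bin@.17 [436.8 183.6] 3021 [ 526.2 -384.7] [154.1 147.3] 5.0
tray@.165 [177.5 172.4] 3914 [565.  296.5] [205.7 156. ] 6.8
capA [239.  182.2] 102 [506. 116.] [24.9 27. ] 0.2
capB [301.7 162. ] 102 [556.6 -34.4] [25.3 27. ] 0.2
capC [357.6 137.7] 147 [ 616.8 -164.6] [23.1 56.9] 0.1
capC [356.  156.8] 101 [ 569.7 -167.9] [24.5 25.4] 89.6
```

View pics/crop1.png

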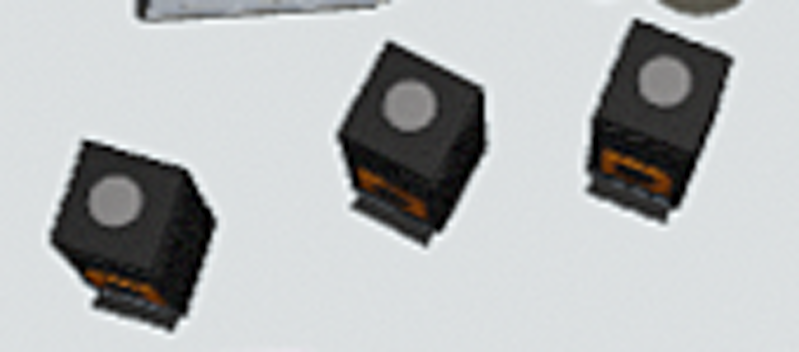

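Crop: three black towers with grey caps at crop (115,200), (410,105), (665,80) and orange outlets facing the robot, so these are the right ones, with no pink among them. Next I fit the poses by silhouette.

```bash
cat > fit.py <<'E'
from h import *
from scipy.optimize import minimize
def fit(mask,c,pts,z,x0,S=4):
    h=cv2.convexHull(np.argwhere(mask>0)[:,::-1].astype(np.int32))
    big=cv2.resize(cv2.fillPoly(np.zeros((400,640),np.uint8),[h],255),None,fx=S,fy=S,interpolation=cv2.INTER_LINEAR)>127
    def cost(p):
        x,y,a=p[0]/1000,p[1]/1000,np.radians(p[2])
        R=np.array([[np.cos(a),-np.sin(a)],[np.sin(a),np.cos(a)]])
        w=np.c_[pts[:,:2]@R.T+[x,y],pts[:,2]+z]
        q=(proj(c,w)+.5)*S-.5
        m=cv2.fillConvexPoly(np.zeros(big.shape,np.uint8),cv2.convexHull(np.round(q*16).astype(np.int32)),1,shift=4)>0
        return 1-(m&big).sum()/(m|big).sum()
    best=min((minimize(cost,np.add(x0,[0,0,d]),method="Nelder-Mead",options=dict(initial_simplex=np.add(x0,[0,0,d])+np.array([[0,0,0],[12,0,0],[0,12,0],[0,0,8]]),xatol=.05,fatol=1e-5)) for d in(-20,-8,0,8)),key=lambda r:r.fun)
    return best.x.round(1),round(best.fun,3)
def box(x0,x1,y0,y1,z0,z1): return np.array([[x,y,z] for x in(x0,x1) for y in(y0,y1) for z in(z0,z1)])
DISP=np.r_[box(-.029,.029,-.029,.029,0,.135),box(-.039,-.029,-.02,.02,0,.004)]
TRAY=box(-.1,.1,-.075,.075,0,.045)
BIN=np.r_[box(-.075,.075,-.07,.07,0,.026),box(.07,.075,-.07,.07,.026,.05)]
E
python3 - <<'E'
from fit import *
im=cv2.imread("pics/top0.png"); c=get_calibration("top"); hsv=cv2.cvtColor(im,cv2.COLOR_BGR2HSV)
def roi(m,x0,y0,x1,y1):
    o=np.zeros_like(m); o[y0:y1,x0:x1]=m[y0:y1,x0:x1]
    n,l,st,_=cv2.connectedComponentsWithStats(o); return (l==1+np.argmax(st[1:,4])).astype(np.uint8)
dark=cv2.inRange(hsv,(0,0,0),(179,255,120))
print("tray",fit(roi(cv2.inRange(hsv,(100,120,30),(125,255,255)),130,115,225,220),c,TRAY,.12,[565,296,3]))
print("bin",fit(roi(cv2.inRange(hsv,(22,120,60),(35,255,255)),395,140,480,225),c,BIN,.12,[526,-385,3]))
print("A",fit(roi(dark,220,160,268,213),c,DISP,.12,[506,116,-15]))
print("B",fit(roi(dark,284,145,325,195),c,DISP,.12,[556,-34,-25]))
print("C",fit(roi(dark,336,144,375,190),c,DISP,.12,[569,-167,-20]))
E
```

```text
tray (array([569.1, 301.6,   6.8]), np.float64(0.02))
bin (array([ 530.6, -389.7,    5. ]), np.float64(0.032))
A (array([505.3, 117.5, -16.1]), np.float64(0.029))
B (array([556.8, -34.3, -27.1]), np.float64(0.04))
C (array([ 569.9, -167.8,  -21.7]), np.float64(0.029))
```

Emit:
move_arm --targets '[[[100,0,0,-0.0135,0.94],[100,0,0,-0.0135,0.94],[100,0,0,-0.0135,0.94],[100,0,0,-0.0135,0.94],[100,0,0,-0.0135,0.94]]]'

```text
time: 0.52
tool_pos: [0.2478, -0.5734, 0.2964]
tool_rot: [-0.001, 0.999, -0.045, -0.0]
contact_force: [0.3, 0.2, -0.2]
gripper_width: 1.001
grasp_force: 0.0
```

Emit:
move_arm --targets '[[[100,0,0,-0.0135,0.94],[100,0,0,-0.0135,0.94],[100,0,0,-0.0135,0.94]]]'

```text
time: 0.77
tool_pos: [0.2478, -0.5735, 0.3208]
tool_rot: [-0.001, 0.982, -0.191, -0.0]
contact_force: [-0.1, 0.0, -0.3]
gripper_width: 0.998
grasp_force: 0.0
```

Emit:
move_arm --targets '[[[100,0.0178,-0.059,0,0],[100,0.0178,-0.059,0,0],[100,0.0178,-0.059,0,0],[100,0.0178,-0.059,0,0],[100,0.0178,-0.059,0,0]]]'

```text
time: 1.18
tool_pos: [0.3636, -0.4275, 0.3205]
tool_rot: [-0.0, 0.982, -0.189, -0.0]
contact_force: [0.8, -0.0, 0.5]
gripper_width: 0.999
grasp_force: 0.0
```

Emit:
move_arm --targets '[[[100,0.0178,-0.059,0,0],[100,0.0178,-0.059,0,0],[100,0.0178,-0.059,0,0],[100,0.0178,-0.059,0,0],[100,0,0,0,0]]]'

```text
time: 1.6
tool_pos: [0.458, -0.3088, 0.3206]
tool_rot: [-0.001, 0.983, -0.185, 0.0]
contact_force: [-0.1, 0.4, -0.5]
gripper_width: 1.0
grasp_force: 0.0
```

```bash
cat >> h.py <<'E'
from scipy.spatial.transform import Rotation
def pose():
    s=state(); q=s["tool_rot"]; R=Rotation.from_quat([q[1],q[2],q[3],q[0]]).as_matrix()
    return np.array(s["tool_pos"]),R,s
def togo(x,y,z,yaw=None):
    "remaining shift in tool axes (units of 0.6 m) after turning to yaw, and turn in units of 6 deg"
    p,R,s=pose(); a=np.degrees(np.arctan2(R[1,0],R[0,0])); yaw=a if yaw is None else yaw
    turn=(a-yaw+180)%360-180
    Rn=R@Rotation.from_euler("z",turn,degrees=True).as_matrix()
    print("t %.2f"%s["time"],"p",(p*1000).round(1),"yaw %.1f tilt %.2f"%(a,np.degrees(np.arccos(-R[2,2]))),"w %.2f g %.1f"%(s["gripper_width"],s["grasp_force"]),"F",np.round(s["contact_force"],2))
    print("  togo units",(Rn.T@(np.array([x,y,z])-p)/.6).round(4),"turn",round(turn/6,3))
E
python3 -c "
from h import *
togo(.5699,-.1678,.32,-21.7)
c=get_calibration('top'); print(at_z(c,365,122,.212),at_z(c,336,110,.245))
cv2.imwrite('pics/w1.png',grab_frame('wrist')[:,:,::-1])"
```

```text
t 1.60 p [ 458.  -308.8  320.6] yaw -21.4 tilt 0.16 w 1.00 g 0.0 F [-0.05  0.45 -0.46]
  togo units [ 0.0864 -0.2873  0.0019] turn 0.054
[ 0.67753884 -0.19504299  0.212     ] [ 0.69753941 -0.11937774  0.245     ]
```

Emit:
move_arm --targets '[[[100,0.0173,-0.0575,0,0.01],[100,0.0173,-0.0575,0,0.01],[100,0.0173,-0.0575,0,0.01],[100,0.0173,-0.0575,0,0.01],[100,0.0173,-0.0575,0,0.01]]]'

```text
time: 2.07
tool_pos: [0.568, -0.1725, 0.3207]
tool_rot: [0.0, 0.981, -0.192, -0.0]
contact_force: [1.6, -0.8, 0.1]
gripper_width: 1.0
grasp_force: 0.0
```

Emit:
move_arm --targets '[[[100,0,0,0,0],[100,0,0,0,0]]]'

```text
time: 2.23
tool_pos: [0.5679, -0.1723, 0.3204]
tool_rot: [0.0, 0.982, -0.19, -0.001]
contact_force: [-0.2, -0.5, -0.7]
gripper_width: 1.0
grasp_force: 0.0
```

```bash
python3 -c "
from h import *
togo(.5699,-.1678,.232,-21.7)
c=get_calibration('wrist'); im=grab_frame('wrist').copy()
a=np.radians(-21.7);R=np.array([[np.cos(a),-np.sin(a)],[np.sin(a),np.cos(a)]])
w=np.c_[np.array([[-.029,-.029],[.029,-.029],[.029,.029],[-.029,.029]])@R.T+[.5699,-.1678],np.full(4,.255)]
cv2.polylines(im,[proj(c,w).round().astype(np.int32)],True,(0,255,0),1)
cv2.imwrite('pics/w2.png',im[:,:,::-1])"
```

```text
t 2.23 p [ 567.9 -172.3  320.4] yaw -21.9 tilt 0.09 w 1.00 g 0.0 F [-0.18 -0.47 -0.7 ]
  togo units [ 0.0005 -0.0083  0.1473] turn -0.041
```

View pics/w2.png

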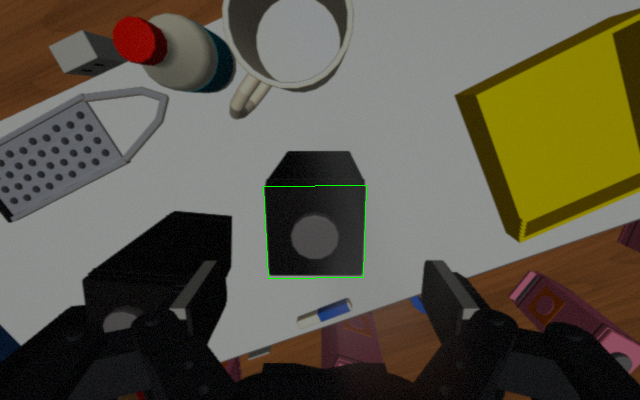

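Wrist view: the black tower's top (265–365, 186–275) matches the predicted outline, and the jaws straddle it with nothing else in the way. Going down to grip.

Emit:
move_arm --targets '[[[100,0.0005,-0.0083,0,-0.04],[100,0,0,0.037,0],[100,0,0,0.037,0],[100,0,0,0.037,0],[100,0,0,0.0363,0]]]'

```text
time: 2.7
tool_pos: [0.569, -0.1696, 0.2319]
tool_rot: [0.0, 0.982, -0.19, 0.0]
contact_force: [0.9, -0.5, -1.0]
gripper_width: 0.999
grasp_force: 0.0
```

Emit:
move_arm --targets '[[[100,0,0,0,0],[0,0,0,0,0],[0,0,0,0,0],[0,0,0,0,0],[0,0,0,0,0]]]'

```text
time: 3.12
tool_pos: [0.5707, -0.1689, 0.2351]
tool_rot: [0.0, 0.982, -0.189, 0.002]
contact_force: [1.1, 0.1, 2.4]
gripper_width: 0.671
grasp_force: 64.4
```

Emit:
move_arm --targets '[[[0,0,0,0,0],[0,0,0,0,0],[0,0,0,0,0],[0,0,0,0,0],[0,0,0,0,0]]]'

```text
time: 3.53
tool_pos: [0.5707, -0.1688, 0.2351]
tool_rot: [0.001, 0.982, -0.189, 0.002]
contact_force: [0.0, -0.5, 5.8]
gripper_width: 0.67
grasp_force: 64.5
```

```bash
python3 -c "
from h import *
togo(.5699,-.1678,.232,-21.7)"
```

```text
t 3.53 p [ 570.7 -168.8  235.1] yaw -21.8 tilt 0.22 w 0.67 g 64.5 F [ 0.01 -0.52  5.81]
  togo units [-0.0019 -0.001   0.0051] turn -0.018
```

Emit:
move_arm --targets '[[[0,0,0,-0.01,0],[0,0,0,-0.02,0],[0,0,0,-0.02,0],[0,0,0,-0.01,0],[0,0,0,0,0]]]'

```text
time: 3.95
tool_pos: [0.5708, -0.1686, 0.2718]
tool_rot: [0.0, 0.982, -0.189, 0.002]
contact_force: [0.8, -0.5, -0.6]
gripper_width: 0.673
grasp_force: 64.0
```

Emit:
move_arm --targets '[[[0,0,0,0,0],[0,0,0,0,0],[0,0,0,0,0],[0,0,0,0,0],[0,0,0,0,0]]]'

```text
time: 4.37
tool_pos: [0.5696, -0.1681, 0.268]
tool_rot: [-0.0, 0.982, -0.189, -0.001]
contact_force: [-0.1, 0.8, -0.6]
gripper_width: 0.673
grasp_force: 64.0
```

Emit:
move_arm --targets '[[[0,0,0,0,0]]]'

```text
time: 4.45
tool_pos: [0.5696, -0.1681, 0.2682]
tool_rot: [-0.0, 0.982, -0.189, -0.0]
contact_force: [-0.1, 0.6, -1.8]
gripper_width: 0.67
grasp_force: 64.0
```

Emit:
move_arm --targets '[[[0,0,0,0,0]]]'

```text
time: 4.53
tool_pos: [0.5697, -0.1682, 0.2685]
tool_rot: [-0.0, 0.982, -0.189, -0.0]
contact_force: [0.3, 0.0, -0.9]
gripper_width: 0.675
grasp_force: 64.0
```

```bash
python3 -c "
from h import *
print([np.round((grab_frame('wrist') is None) or state()['contact_force'][2],2) for _ in range(12)])
togo(.5699,-.1678,.232,-21.7)"
```

```text
[np.float64(-1.52), np.float64(-0.86), np.float64(-0.51), np.float64(0.31), np.float64(-1.1), np.float64(-0.89), np.float64(-0.77), np.float64(-0.17), np.float64(-1.09), np.float64(-1.63), np.float64(-1.39), np.float64(-0.78)]
t 5.13 p [ 569.8 -168.2  268.7] yaw -21.8 tilt 0.00 w 0.67 g 64.0 F [-0.44 -0.   -0.78]
  togo units [-0.0001 -0.0007  0.0612] turn -0.019
```

C weighs about -0.87 N, against 1.03 N expected for the empty one, so it looks like the empty one. I set it back for now, because the full one goes first, and weigh B, taking a no-load baseline on the way.

Emit:
move_arm --targets '[[[0,0,0,0.016,0],[0,0,0,0.016,0],[0,0,0,0.014,0],[0,0,0,0.006,0],[0,0,0,0.005,0]]]'

```text
time: 5.55
tool_pos: [0.5692, -0.1679, 0.2352]
tool_rot: [-0.0, 0.982, -0.189, -0.001]
contact_force: [-6.8, 4.3, 16.2]
gripper_width: 0.673
grasp_force: 65.6
```

Emit:
move_arm --targets '[[[0,0,0,0,0],[0,0,0,0,0],[0,0,0,0,0],[100,0,0,0,0],[100,0,0,0,0]]]'

```text
time: 5.97
tool_pos: [0.5699, -0.1682, 0.2341]
tool_rot: [0.0, 0.982, -0.189, 0.0]
contact_force: [0.5, -0.3, -0.4]
gripper_width: 0.927
grasp_force: 0.0
```

Emit:
move_arm --targets '[[[100,0,0,0,0],[100,0,0,0,0],[100,0,0,0,0],[100,0,0,0,0],[100,0,0,0,0]]]'

```text
time: 6.38
tool_pos: [0.5698, -0.1682, 0.2344]
tool_rot: [-0.0, 0.982, -0.189, -0.0]
contact_force: [0.1, -1.0, 0.2]
gripper_width: 1.003
grasp_force: 0.0
```

```bash
python3 -c "
from h import *
togo(.5568,-.0343,.32,-27.1)"
```

```text
t 6.38 p [ 569.8 -168.2  234.4] yaw -21.8 tilt 0.00 w 1.00 g 0.0 F [ 0.07 -1.04  0.15]
  togo units [-0.121  -0.1888 -0.1426] turn 0.881
```

Emit:
move_arm --targets '[[[100,0,0,-0.03,0],[100,0,0,-0.04,0],[100,0,0,-0.04,0],[100,0,0,-0.0326,0.5],[100,0,0,0,0.381]]]'

```text
time: 6.8
tool_pos: [0.5715, -0.1689, 0.3262]
tool_rot: [0.001, 0.972, -0.235, 0.004]
contact_force: [1.0, -0.3, -0.3]
gripper_width: 0.999
grasp_force: 0.0
```

Emit:
move_arm --targets '[[[100,-0.0242,-0.0378,0,0],[100,-0.0242,-0.0378,0,0],[100,-0.0242,-0.0378,0,0],[100,-0.0242,-0.0378,0,0],[100,-0.0242,-0.0378,0,0]]]'

```text
time: 7.22
tool_pos: [0.5566, -0.0331, 0.3201]
tool_rot: [-0.0, 0.972, -0.235, 0.0]
contact_force: [0.8, -0.9, 0.4]
gripper_width: 0.999
grasp_force: 0.0
```

Emit:
move_arm --targets '[[[100,0,0,0,0],[100,0,0,0,0],[100,0,0,0,0]]]'

```text
time: 7.47
tool_pos: [0.5569, -0.0345, 0.3202]
tool_rot: [0.0, 0.972, -0.234, 0.0]
contact_force: [0.5, -0.3, -0.6]
gripper_width: 0.999
grasp_force: 0.0
```

```bash
python3 -c "
from h import *
f=[((grab_frame('wrist') is None) or state()['contact_force'][2]) for _ in range(12)]
print(np.mean(f).round(2),np.std(f).round(2))
togo(.5568,-.0343,.232,-27.1)"
```

```text
0.0 0.52
t 8.07 p [556.8 -34.3 320.1] yaw -27.1 tilt 0.00 w 1.00 g 0.0 F [-0.99  0.34 -0.55]
  togo units [-0.      0.      0.1468] turn -0.002
```

Emit:
move_arm --targets '[[[100,0,0,0.037,0],[100,0,0,0.037,0],[100,0,0,0.037,0],[100,0,0,0.0323,0],[100,0,0,0,0]]]'

```text
time: 8.48
tool_pos: [0.5543, -0.0337, 0.2289]
tool_rot: [0.0, 0.972, -0.234, -0.004]
contact_force: [-0.1, -0.0, -1.2]
gripper_width: 0.997
grasp_force: 0.0
```

Emit:
move_arm --targets '[[[0,0,0,0,0],[0,0,0,0,0],[0,0,0,0,0],[0,0,0,0,0],[0,0,0,0,0]]]'

```text
time: 8.9
tool_pos: [0.5579, -0.0345, 0.2363]
tool_rot: [-0.0, 0.972, -0.234, 0.002]
contact_force: [0.2, -0.5, 3.5]
gripper_width: 0.677
grasp_force: 66.3
```

Emit:
move_arm --targets '[[[0,0,0,0,0],[0,0,0,0,0],[0,0,0,0,0]]]'

```text
time: 9.15
tool_pos: [0.5579, -0.0345, 0.2364]
tool_rot: [-0.0, 0.972, -0.234, 0.002]
contact_force: [0.1, -1.4, 5.8]
gripper_width: 0.668
grasp_force: 66.6
```

Emit:
move_arm --targets '[[[0,0,0,-0.01,0],[0,0,0,-0.02,0],[0,0,0,-0.02,0],[0,0,0,-0.01,0],[0,0,0,0,0]]]'

```text
time: 9.57
tool_pos: [0.5578, -0.0343, 0.2728]
tool_rot: [-0.0, 0.972, -0.234, 0.002]
contact_force: [0.2, -0.1, -3.4]
gripper_width: 0.678
grasp_force: 65.8
```

Emit:
move_arm --targets '[[[0,0,0,0,0],[0,0,0,0,0],[0,0,0,0,0],[0,0,0,0,0],[0,0,0,0,0]]]'

```text
time: 9.98
tool_pos: [0.5566, -0.0341, 0.2694]
tool_rot: [0.0, 0.972, -0.234, -0.001]
contact_force: [-0.6, -0.4, -3.4]
gripper_width: 0.673
grasp_force: 65.8
```

```bash
python3 -c "
from h import *
f=[((grab_frame('wrist') is None) or state()['contact_force'][2]) for _ in range(16)]
print(np.mean(f).round(2),np.std(f).round(2))
togo(.5568,-.0343,.232,-27.1)"
```

```text
-3.58 0.37
t 10.78 p [556.8 -34.2 270.1] yaw -27.1 tilt 0.00 w 0.67 g 65.8 F [ 0.55 -0.02 -2.88]
  togo units [0.     0.0002 0.0635] turn 0.0
```

B weighs 3.58 N, so it is the full one. A is therefore part used and stays untouched. Carrying B high over A to the tray.

Emit:
move_arm --targets '[[[0,0,0,-0.03,0],[0,0,0,-0.05,0],[0,0,0,-0.06,0],[0,0,0,-0.06,0],[0,0,0,-0.05,0]]]'

```text
time: 11.2
tool_pos: [0.5569, -0.0341, 0.423]
tool_rot: [-0.0, 0.972, -0.234, 0.001]
contact_force: [1.2, -0.4, -2.7]
gripper_width: 0.672
grasp_force: 65.7
```

Emit:
move_arm --targets '[[[0,0,0,0,-0.5],[0,0,0,0,-0.65],[0,0,0,0,-0.75],[0,0,0,0,-0.75],[0,0,0,0,-0.75]]]'

```text
time: 11.62
tool_pos: [0.5568, -0.0342, 0.4201]
tool_rot: [0.0, 0.998, -0.056, 0.0]
contact_force: [-0.6, -0.4, -3.2]
gripper_width: 0.676
grasp_force: 67.5
```

Emit:
move_arm --targets '[[[0,0,0,0,-0.75],[0,0,0,0,-0.75],[0,0,0,0,-0.5],[0,0,0,0,-0.25],[0,0,0,0,0]]]'

```text
time: 12.03
tool_pos: [0.5568, -0.0342, 0.4201]
tool_rot: [-0.0, 0.998, 0.06, -0.0]
contact_force: [0.6, -0.5, -3.2]
gripper_width: 0.672
grasp_force: 67.5
```

```bash
python3 -c "
from h import *
togo(.5428,.2985,.42,6.8); print(state()['joint_pos'])"
```

```text
t 12.03 p [556.8 -34.2 420.1] yaw 6.8 tilt 0.00 w 0.67 g 67.5 F [ 0.65 -0.52 -3.22]
  togo units [ 4.240e-02 -5.533e-01  1.000e-04] turn 0.004
[-1.94712800e-01 -1.51240029e-01  1.54203752e+00  3.85841912e-05
  1.75086812e+00  1.25701520e+00]
```

Emit:
move_arm --targets '[[[0,0.0033,-0.02,0,0],[0,0.0033,-0.04,0,0],[0,0.0033,-0.05,0,0],[0,0.0033,-0.05,0,0],[0,0.0033,-0.05,0,0]]]'

```text
time: 12.45
tool_pos: [0.5514, 0.094, 0.4202]
tool_rot: [-0.0, 0.998, 0.059, 0.0]
contact_force: [0.5, -0.3, -3.1]
gripper_width: 0.675
grasp_force: 67.8
```

Emit:
move_arm --targets '[[[0,0.0033,-0.05,0,0],[0,0.0033,-0.05,0,0],[0,0.0033,-0.05,0,0],[0,0.0033,-0.05,0,0],[0,0.0033,-0.05,0,0]]]'

```text
time: 12.87
tool_pos: [0.5432, 0.2445, 0.4202]
tool_rot: [-0.0, 0.998, 0.059, 0.0]
contact_force: [0.3, 0.2, -3.3]
gripper_width: 0.673
grasp_force: 67.8
```

Emit:
move_arm --targets '[[[0,0.0033,-0.05,0,0],[0,0.0033,-0.03,0,0],[0,0.0028,-0.0133,0,0],[0,0,0,0,0],[0,0,0,0,0]]]'

```text
time: 13.28
tool_pos: [0.5427, 0.2984, 0.4199]
tool_rot: [0.0, 0.998, 0.059, -0.0]
contact_force: [0.4, -0.8, -3.2]
gripper_width: 0.671
grasp_force: 67.7
```

```bash
python3 -c "
from h import *
togo(.5428,.2985,.2404,6.8)
im=grab_frame('top'); cv2.imwrite('pics/t2.png',cv2.resize(im[100:250,110:390],None,fx=2.8,fy=2.8,interpolation=cv2.INTER_CUBIC)[:,:,::-1])"
```

```text
t 13.28 p [542.7 298.4 419.9] yaw 6.8 tilt 0.05 w 0.67 g 67.7 F [ 0.41 -0.76 -3.21]
  togo units [ 0.0003 -0.0004  0.2992] turn 0.001
```

View pics/t2.png

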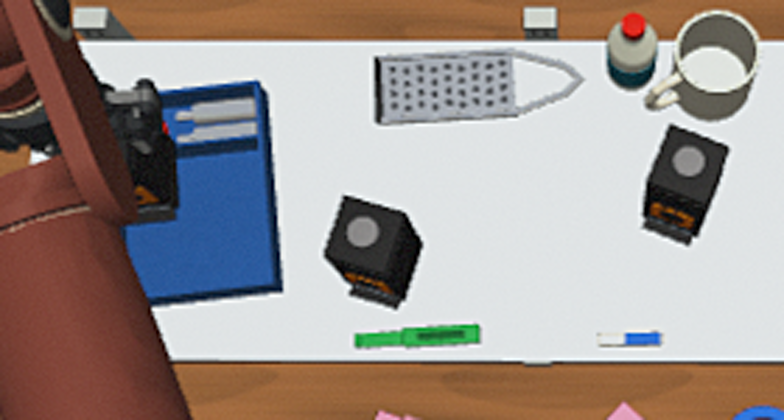

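Top crop: A (362,232) and C (688,160) are still in place. B hangs over the tray, partly hidden by the arm at about (155,170). Lowering it.

Emit:
move_arm --targets '[[[0,0,0,0.03,0],[0,0,0,0.05,0],[0,0,0,0.06,0],[0,0,0,0.055,0],[0,0,0,0.04,0]]]'

```text
time: 13.75
tool_pos: [0.5421, 0.2964, 0.2757]
tool_rot: [0.001, 0.998, 0.058, -0.002]
contact_force: [-0.1, 0.2, -4.4]
gripper_width: 0.674
grasp_force: 67.9
```

Emit:
move_arm --targets '[[[0,0,0,0.025,0],[0,0,0,0.015,0],[0,0,0,0.01,0],[0,0,0,0.005,0],[0,0,0,0,0]]]'

```text
time: 14.17
tool_pos: [0.5434, 0.2985, 0.2472]
tool_rot: [-0.0, 0.998, 0.059, 0.001]
contact_force: [0.8, 0.1, -2.6]
gripper_width: 0.673
grasp_force: 67.9
```

Emit:
move_arm --targets '[[[0,0,0,0.0025,0],[0,0,0,0.0025,0],[0,0,0,0.002,0],[0,0,0,0.0015,0],[0,0,0,0,0]]]'

```text
time: 14.58
tool_pos: [0.5428, 0.2985, 0.241]
tool_rot: [0.0, 0.998, 0.059, 0.0]
contact_force: [-0.5, -0.4, -4.0]
gripper_width: 0.671
grasp_force: 67.9
```

```bash
python3 -c "
from h import *
togo(.5428,.2985,.2404,6.8)"
```

```text
t 14.58 p [542.8 298.5 241. ] yaw 6.8 tilt 0.01 w 0.67 g 67.9 F [-0.47 -0.38 -3.98]
  togo units [0.0001 0.0001 0.0011] turn 0.001
```

Not quite touching; small steps down until contact.

Emit:
move_arm --targets '[[[0,0,0,0.001,0],[0,0,0,0,0],[0,0,0,0,0]]]'

```text
time: 14.83
tool_pos: [0.5428, 0.2985, 0.2405]
tool_rot: [-0.0, 0.998, 0.059, 0.0]
contact_force: [0.1, 0.0, -2.9]
gripper_width: 0.673
grasp_force: 68.1
```

Emit:
move_arm --targets '[[[0,0,0,0.0015,0],[0,0,0,0,0],[0,0,0,0,0]]]'

```text
time: 15.08
tool_pos: [0.5429, 0.2985, 0.2404]
tool_rot: [-0.0, 0.998, 0.059, 0.0]
contact_force: [-1.2, -1.2, 2.0]
gripper_width: 0.671
grasp_force: 68.3
```

```bash
python3 -c "
from h import *
togo(.5428,.2985,.2404,6.8)"
```

```text
t 15.08 p [542.9 298.5 240.4] yaw 6.8 tilt 0.03 w 0.67 g 68.3 F [-1.21 -1.15  1.96]
  togo units [-0.0002  0.      0.    ] turn 0.0
```

Emit:
move_arm --targets '[[[100,0,0,0,0],[100,0,0,0,0],[100,0,0,0,0],[100,0,0,0,0],[100,0,0,0,0]]]'

```text
time: 15.5
tool_pos: [0.5429, 0.2985, 0.2396]
tool_rot: [-0.0, 0.998, 0.059, 0.0]
contact_force: [-0.3, -1.3, -0.8]
gripper_width: 0.997
grasp_force: 0.0
```

Emit:
move_arm --targets '[[[100,0,0,0,0],[100,0,0,-0.02,0],[100,0,0,-0.04,0],[100,0,0,-0.06,0],[100,0,0,-0.06,0]]]'

```text
time: 15.92
tool_pos: [0.5422, 0.2982, 0.3483]
tool_rot: [0.0, 0.998, 0.059, -0.001]
contact_force: [0.8, 0.8, 0.6]
gripper_width: 1.002
grasp_force: 0.0
```

Emit:
move_arm --targets '[[[100,0,0,-0.06,0.95],[100,0,0,-0.04,0.95],[100,0,0,-0.02,0.95],[100,0,0,0,0.95],[100,0,0,0,0.95]]]'

```text
time: 16.33
tool_pos: [0.5431, 0.2986, 0.4229]
tool_rot: [-0.001, 0.982, -0.191, 0.002]
contact_force: [0.1, 0.4, -0.1]
gripper_width: 0.999
grasp_force: 0.0
```

Emit:
move_arm --targets '[[[100,0.02,0.043,0,0],[100,0.02,0.043,0,0],[100,0.02,0.043,0,0],[100,0.02,0.043,0,0],[100,0.02,0.043,0,0]]]'

```text
time: 16.75
tool_pos: [0.5507, 0.1552, 0.4207]
tool_rot: [-0.0, 0.982, -0.188, 0.001]
contact_force: [-0.3, -0.3, 0.5]
gripper_width: 1.001
grasp_force: 0.0
```

Emit:
move_arm --targets '[[[100,0.02,0.043,0,0],[100,0.02,0.043,0,0],[100,0.02,0.043,0,0],[100,0.02,0.043,0,0],[100,0.02,0.043,0,0]]]'

```text
time: 17.17
tool_pos: [0.5587, 0.0131, 0.4208]
tool_rot: [-0.0, 0.982, -0.188, 0.001]
contact_force: [1.2, 0.1, 0.4]
gripper_width: 0.999
grasp_force: 0.0
```

Emit:
move_arm --targets '[[[100,0.02,0.043,0,0],[100,0.02,0.043,0,0],[100,0.02,0.043,0,0],[100,0.02,0.043,0,0],[100,0,0,0,0]]]'

```text
time: 17.58
tool_pos: [0.5652, -0.1033, 0.4201]
tool_rot: [0.001, 0.982, -0.191, 0.0]
contact_force: [-0.7, 0.1, -0.5]
gripper_width: 1.004
grasp_force: 0.0
```

```bash
python3 -c "
from h import *
togo(.5699,-.1679,.32,-21.8)
im=grab_frame('top'); cv2.imwrite('pics/t3.png',cv2.resize(im[100:250,110:390],None,fx=2.8,fy=2.8,interpolation=cv2.INTER_CUBIC)[:,:,::-1])"
```

```text
t 17.58 p [ 565.2 -103.3  420.1] yaw -22.0 tilt 0.12 w 1.00 g 0.0 F [-0.66  0.1  -0.5 ]
  togo units [0.0471 0.0967 0.167 ] turn -0.032
```

View pics/t3.png

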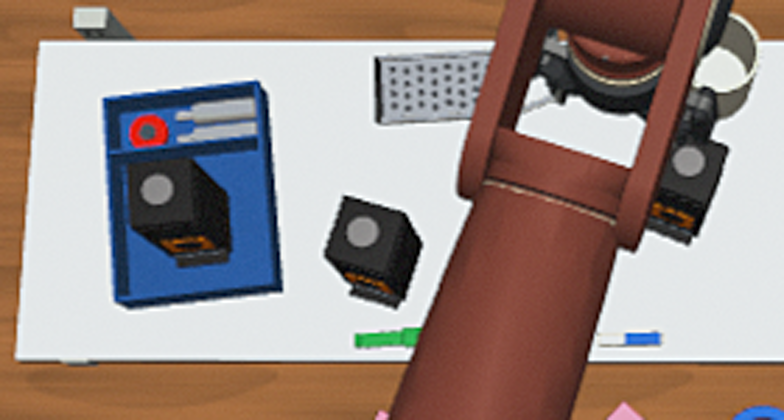

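B stands upright in the tray's front compartment (top at (165,190) in the crop, foot at (205,255)), and A has not moved. Going for C.

Emit:
move_arm --targets '[[[100,0.0157,0.0322,0,-0.03],[100,0.0157,0.0322,0,0],[100,0.0157,0.0322,0,0],[100,0,0,0.03,0],[100,0,0,0.05,0]]]'

```text
time: 18.05
tool_pos: [0.5718, -0.164, 0.3763]
tool_rot: [0.001, 0.982, -0.187, 0.004]
contact_force: [0.5, 0.1, 0.2]
gripper_width: 1.0
grasp_force: 0.0
```

Emit:
move_arm --targets '[[[100,0,0,0.05,0],[100,0,0,0.037,0],[100,0,0,0,0],[100,0,0,0,0],[100,0,0,0,0]]]'

```text
time: 18.47
tool_pos: [0.571, -0.1631, 0.3218]
tool_rot: [0.0, 0.982, -0.186, 0.002]
contact_force: [-0.5, -0.6, 0.6]
gripper_width: 1.001
grasp_force: 0.0
```

```bash
python3 -c "
from h import *
togo(.5699,-.1679,.232,-21.8)"
```

```text
t 18.47 p [ 571.  -163.1  321.8] yaw -21.5 tilt 0.18 w 1.00 g 0.0 F [-0.55 -0.63  0.6 ]
  togo units [0.0007 0.0081 0.1496] turn 0.054
```

Emit:
move_arm --targets '[[[100,0.0007,0.0081,0,0.054],[100,0,0,0.03,0],[100,0,0,0.045,0],[100,0,0,0.045,0],[100,0,0,0.0296,0]]]'

```text
time: 18.88
tool_pos: [0.5691, -0.1685, 0.2294]
tool_rot: [0.0, 0.982, -0.19, 0.001]
contact_force: [0.2, 0.5, -0.8]
gripper_width: 1.003
grasp_force: 0.0
```

Emit:
move_arm --targets '[[[100,0,0,0,0],[100,0,0,0,0],[0,0,0,0,0],[0,0,0,0,0],[0,0,0,0,0]]]'

```text
time: 19.3
tool_pos: [0.5704, -0.1685, 0.2328]
tool_rot: [0.0, 0.982, -0.189, 0.003]
contact_force: [0.2, -0.5, 0.7]
gripper_width: 0.67
grasp_force: 63.7
```

Emit:
move_arm --targets '[[[0,0,0,0,0],[0,0,0,0,0],[0,0,0,0,0],[0,0,0,0,0],[0,0,0,0,0]]]'

```text
time: 19.72
tool_pos: [0.5704, -0.1685, 0.2328]
tool_rot: [0.0, 0.982, -0.189, 0.003]
contact_force: [0.3, 1.5, 6.5]
gripper_width: 0.672
grasp_force: 64.4
```

Emit:
move_arm --targets '[[[0,0,0,-0.01,0],[0,0,0,-0.04,0],[0,0,0,-0.06,0],[0,0,0,-0.06,0],[0,0,0,-0.03,0]]]'

```text
time: 20.13
tool_pos: [0.5696, -0.1687, 0.355]
tool_rot: [0.001, 0.982, -0.19, 0.003]
contact_force: [0.6, 0.7, -0.7]
gripper_width: 0.669
grasp_force: 63.9
```

Emit:
move_arm --targets '[[[0,0,0,0,-0.75],[0,0,0,0,-0.75],[0,0,0,0,-0.75],[0,0,0,0,-0.75],[0,0,0,0,-0.75]]]'

```text
time: 20.55
tool_pos: [0.5686, -0.1683, 0.3494]
tool_rot: [0.0, 1.0, 0.008, -0.0]
contact_force: [-0.8, 0.2, -0.5]
gripper_width: 0.678
grasp_force: 64.0
```

Emit:
move_arm --targets '[[[0,0,0,0,-0.7],[0,0,0,0,0],[0,0,0,0,0]]]'

```text
time: 20.8
tool_pos: [0.5687, -0.1683, 0.3494]
tool_rot: [-0.0, 0.999, 0.041, -0.0]
contact_force: [-0.5, 0.2, -1.5]
gripper_width: 0.676
grasp_force: 64.0
```

```bash
python3 -c "
from h import *
f=[((grab_frame('wrist') is None) or state()['contact_force'][2]) for _ in range(12)]
print(np.mean(f).round(2)); togo(.5306,-.3897,.35,5); print(state()['joint_pos'])"
```

```text
-1.23
t 21.40 p [ 568.9 -168.2  349.5] yaw 4.8 tilt 0.00 w 0.67 g 64.0 F [-0.46  0.83 -1.82]
  togo units [-0.0958  0.3622 -0.0008] turn -0.025
[-4.12870247e-01 -6.07233076e-02  1.57254455e+00 -7.44162144e-06
  1.62983091e+00  1.07328654e+00]
```

Still about -1.2 N, so C is confirmed as the empty one. Moving to the bin.

Emit:
move_arm --targets '[[[0,-0.0096,0.02,0,0],[0,-0.0096,0.035,0,0],[0,-0.0096,0.045,0,0],[0,-0.0096,0.045,0,0],[0,-0.0096,0.045,0,0]]]'

```text
time: 21.82
tool_pos: [0.5492, -0.286, 0.3496]
tool_rot: [0.0, 0.999, 0.042, -0.0]
contact_force: [0.3, 0.8, -1.0]
gripper_width: 0.67
grasp_force: 63.9
```

Emit:
move_arm --targets '[[[0,-0.0096,0.045,0,0],[0,-0.0096,0.045,0,0],[0,-0.0096,0.04,0,0],[0,-0.0096,0.03,0,0],[0,-0.0096,0.0122,0,0]]]'

```text
time: 22.23
tool_pos: [0.5287, -0.3926, 0.3489]
tool_rot: [0.0, 0.999, 0.041, -0.0]
contact_force: [-0.1, -0.9, -2.0]
gripper_width: 0.676
grasp_force: 64.1
```

Emit:
move_arm --targets '[[[0,0,0,0,0],[0,0,0,0,0],[0,0,0,0,0]]]'

```text
time: 22.48
tool_pos: [0.53, -0.3888, 0.3497]
tool_rot: [-0.0, 0.999, 0.043, 0.0]
contact_force: [0.3, 0.0, -1.2]
gripper_width: 0.675
grasp_force: 64.1
```

```bash
python3 -c "
from h import *
togo(.5306,-.3897,.2368,5)"
```

```text
t 22.48 p [ 530.  -388.8  349.7] yaw 4.9 tilt 0.02 w 0.68 g 64.1 F [ 0.31  0.03 -1.2 ]
  togo units [0.0008 0.0016 0.1882] turn -0.017
```

Emit:
move_arm --targets '[[[0,0.0008,0.0016,0.02,0],[0,0,0,0.04,0],[0,0,0,0.05,0],[0,0,0,0.04,0],[0,0,0,0.02,0]]]'

```text
time: 22.9
tool_pos: [0.5294, -0.3882, 0.2422]
tool_rot: [-0.002, 0.999, 0.043, -0.002]
contact_force: [0.2, 1.2, -1.7]
gripper_width: 0.677
grasp_force: 64.1
```

Emit:
move_arm --targets '[[[0,0,0,0.008,0],[0,0,0,0.004,0],[0,0,0,0.002,0],[0,0,0,0,0],[0,0,0,0,0]]]'

```text
time: 23.32
tool_pos: [0.5311, -0.3911, 0.2412]
tool_rot: [0.001, 0.999, 0.042, 0.001]
contact_force: [-0.1, -0.2, -1.0]
gripper_width: 0.672
grasp_force: 64.1
```

Emit:
move_arm --targets '[[[0,0,0,0.0015,0],[0,0,0,0,0],[0,0,0,0.0015,0],[0,0,0,0,0],[0,0,0,0,0]]]'

```text
time: 23.73
tool_pos: [0.5304, -0.3905, 0.2373]
tool_rot: [-0.0, 0.999, 0.042, -0.0]
contact_force: [-0.2, -0.6, -0.7]
gripper_width: 0.673
grasp_force: 64.1
```

```bash
python3 -c "
from h import *
togo(.5306,-.3897,.2368,5)"
```

```text
t 23.73 p [ 530.4 -390.5  237.3] yaw 4.9 tilt 0.00 w 0.67 g 64.1 F [-0.16 -0.6  -0.66]
  togo units [ 0.0004 -0.0014  0.0009] turn -0.024
```

Emit:
move_arm --targets '[[[0,0,0,0.001,0],[0,0,0,0,0],[0,0,0,0,0]]]'

```text
time: 23.98
tool_pos: [0.5305, -0.3906, 0.2369]
tool_rot: [0.0, 0.999, 0.042, 0.0]
contact_force: [0.2, -0.6, -0.1]
gripper_width: 0.67
grasp_force: 64.1
```

Emit:
move_arm --targets '[[[0,0,0,0.001,0],[0,0,0,0,0],[0,0,0,0,0]]]'

```text
time: 24.23
tool_pos: [0.5305, -0.3906, 0.2369]
tool_rot: [0.0, 0.999, 0.042, 0.0]
contact_force: [-1.6, 2.0, 3.0]
gripper_width: 0.671
grasp_force: 64.3
```

Emit:
move_arm --targets '[[[0,0,0,0.001,0],[0,0,0,0,0],[0,0,0,0,0]]]'

```text
time: 24.48
tool_pos: [0.5306, -0.3906, 0.2368]
tool_rot: [0.0, 0.999, 0.042, 0.0]
contact_force: [-1.8, 2.4, 6.6]
gripper_width: 0.673
grasp_force: 64.6
```

Emit:
move_arm --targets '[[[100,0,0,0,0],[100,0,0,0,0],[100,0,0,0,0],[100,0,0,0,0],[100,0,0,0,0]]]'

```text
time: 24.9
tool_pos: [0.5304, -0.3905, 0.2351]
tool_rot: [-0.0, 0.999, 0.042, -0.0]
contact_force: [0.5, 1.2, 0.6]
gripper_width: 1.002
grasp_force: 0.0
```

Emit:
move_arm --targets '[[[100,0,0,0,0],[100,0,0,-0.02,0],[100,0,0,-0.05,0],[100,0,0,-0.06,0],[100,0,0,-0.06,0]]]'

```text
time: 25.32
tool_pos: [0.5301, -0.3902, 0.3508]
tool_rot: [-0.001, 0.999, 0.042, -0.0]
contact_force: [0.9, -0.8, 0.8]
gripper_width: 1.001
grasp_force: 0.0
```

Emit:
move_arm --targets '[[[100,0,0,-0.05,0],[100,-0.05,0,0,0],[100,-0.06,0,0,0],[100,-0.06,0,0,0],[100,-0.03,0,0,0]]]'

```text
time: 25.73
tool_pos: [0.4084, -0.4009, 0.3813]
tool_rot: [0.001, 0.999, 0.042, 0.0]
contact_force: [0.6, -0.7, 1.3]
gripper_width: 0.997
grasp_force: 0.0
```

```bash
python3 -c "
from h import *
togo(.5306,-.3897,.2368,5)
cv2.imwrite('pics/s9.png',grab_frame('scene')[:,:,::-1]);cv2.imwrite('pics/t9.png',grab_frame('top')[:,:,::-1])"
```

```text
t 25.73 p [ 408.4 -400.9  381.3] yaw 4.8 tilt 0.12 w 1.00 g 0.0 F [ 0.57 -0.68  1.32]
  togo units [ 0.2046 -0.0014  0.2409] turn -0.037
```

View pics/s9.png

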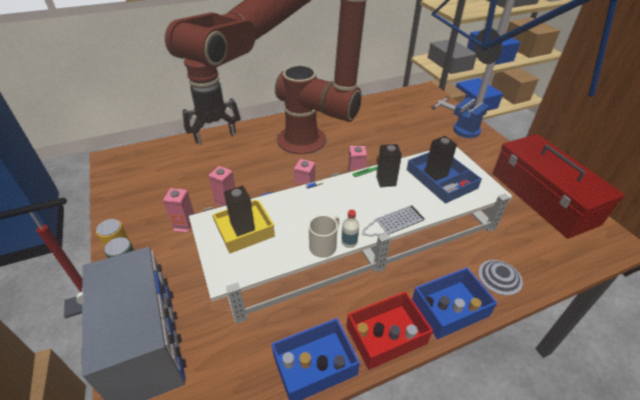

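View pics/t9.png

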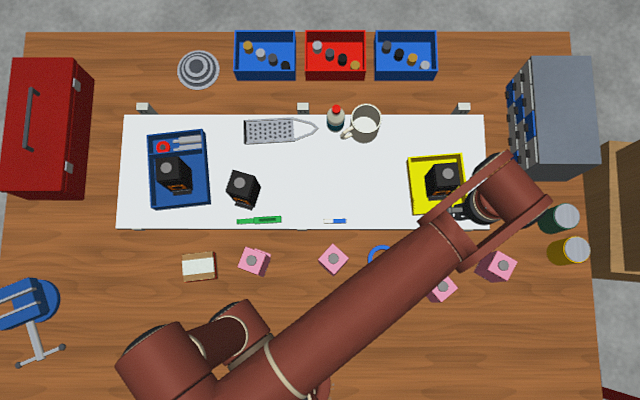

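Both dispensers stand upright: the full one in the tray at top (173,175), the empty one in the bin at (443,180). The part-used one at (243,188) and everything else are where they were, so I am handing in.

```bash
python3 -c "
from plant import job
print(job.job_done())"
```

```text
the job is handed in; nothing more can be done
None
```

The job is handed in at about 26 s: the full dispenser (B) stands in the blue tray's front compartment, the empty one (C) stands in the yellow bin, and the part-used one (A, identified by elimination) was never touched.

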